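# Inspect a heat sink on a coasting rotary board holder

## Robot

A 6-joint arm with a two-finger parallel gripper is mounted at the origin on the work surface. World frame = base frame: x ahead of the robot, y to its left, z up, the work surface at z = 0. Lengths are in mm, angles in rad, forces in N, time in s.
With the tool pointing down it reaches from about 150 to 775 mm from the base axis. Payload 6.1 kg.
Tool frame: the origin (TCP) lies between the finger pads, 19 mm behind the fingertips; this is the grasp point; z points along the fingers, y is the line along which they close (so a half turn about z gives the same grasp; the last joint's range is limited). The gripper opens to 85 mm and grips with 20 to 120 N. Pads are 22 mm wide; open, the fingers measure 114 mm over their backs; the gripper's body (76 mm by 85 mm) begins 54 mm behind the grasp point. The pads swing forward as they close: fully open they stand 13 mm farther back than shut.
Start: joints at [-1.168, 0.126, -0.04, 1.405, 0, 1.571], TCP at [205.79, -482.969, 249.995] pointing down, gripper open.
Joint ranges: [-2.72, 2.72], [-0.95, 1.95], [-1.27, 1.35], [-1.78, 2.02], [-1.46, 1.47], [-3.14, 3.14]. Speed limits (rad/s): [2.39, 2.39, 3.01, 3.14, 3.14, 3.14].

## Interface

Orientations are given as a unit quaternion [x, y, z, w].
In Python, from plant import arm, snapshot, get_calibration, order gives the robot as it stands.
- The arm moves only by the shell command python3 -m pendant 'ROWS' [FORCE]. ROWS is JSON, a list of rows, each an object with "angular": the turn, a rotation vector about the tool's x, y, z in degrees, a list of three; "dp": the shift along the tool's x, y, z in mm, a list of three; "claw": the opening, from 0 (shut) to 1 (fully open). A call has 1 to 10 rows; each row shifts and turns the commanded pose from where the row before left it, along the tool's axes as they then stand; what a row does not reach is not made up. A row lasts 1/10 s, in which the tool goes at most 50 mm and 8.59 degrees, less where a joint would pass 70% of its speed; a pose out of reach is approached as far as the arm can. A call is refused whole if a number of a shift passes 50 or a number of a turn 8.59, either way. A call with a gripper value outside its range is refused whole. The fingers move at their own pace and stop on an object; FORCE is the grip in N (left out, the last holds). Time passes only in rows, so rows that do not move let the fingers close. It gives the time, the measured TCP pose, the force, the opening and the grip force at its end, in the units of the state.
- arm.get_state(): the state, without advancing time (a new reading comes with each control period).
- snapshot(name): name is "scene" or "top" or "wrist"; returns (picture, depth): 480x640x3 uint8, red, green, blue; 480x640 float32, mm along the optical axis (not along the pixel's ray), 0 where there is no reading.
- get_calibration(name): a dict with "K" (3x3 intrinsics, pixels), "R" (3x3) and "t" (3): a world point X has camera coordinates R X + t; the wrist camera has in their place "mount" (4x4, takes a point from camera to tool coordinates, whose origin is the TCP and whose axes are the flange's). Camera axes: x right, y down, z forward; pixel columns grow to the right and rows downward; lengths in mm; the calibration is good to about 2 mm. A picture is of the moment at which its call begins: read the wrist's pose just before it. get_calibration takes no time and is no camera call.
- order.job_done(): hands the job in; it is judged then, once.
The state is a dict: "time_s": time; "joints": joint angles; "qvel": joint speeds; "tau": joint torques, N m; "tcp_pos": TCP position; "tool_rot": TCP orientation; "force": force on the tool from outside, world axes, zero at the start; "ft_torque": the same for the moment, N m; "opening": finger opening in mm; "grasp_force": force on a finger pad.
Only numpy, scipy, OpenCV 4.12 (cv2) and the standard library are available. Lean on these libraries where they do the work, as an engineer would, in place of code of your own. Each camera call takes 0.05 s, during which the arm holds its last target. There are 200 camera calls.

## Task

Push the turntable of the rotary board holder by its upright handle and let go, so that it turns on by itself at roughly one turn in four to six seconds (never faster than a turn in three). While it coasts, keep the point between your fingertips, under the wrist camera, right over the finned heat sink on the circuit board, within the block's outline and with the fingertips two to six centimetres above it, for at least five seconds in one go without touching the holder. Push gently, do not touch the circuit board or anything on it, leave the other things on the bench alone, and finish with the turntable standing still and untouched.

Things in the scene. Friction and masses are not known exactly. Their poses are not given: they have to be found in the camera images.
- holder: rotary board holder: round dark steel foot 150 mm across, fixed to the bench, with a short column carrying a round aluminium turntable 240 mm across, 8 mm thick, its upper face 50 mm above the bench. Origin on the vertical turning axis at bench height. This entry is the fixed foot: it does not turn.
- turntable (a joint): angle of the turntable about its vertical axis, rad, growing counter-clockwise from above, endless both ways, not wrapped; 0 has no special meaning. Nominal moment of inertia of all that turns 0.0063 kg m2 (0.98 kg), bearing drag 0.00022 N m constant plus 0.00045 N m per rad/s: from 1.2 rad/s it coasts about 17 s to a standstill. Real masses differ by up to 30 percent.
- handle_top (a point): top centre of the upright handle, a plain black round peg 20 mm across standing 45 mm high on the turntable (top 95 mm above the bench), 100 mm from the turning axis; turns with the table. Around it the turntable's face is bare: 45 mm from the handle towards the axis, and 50 mm to both sides along the rim.
- heatsink_top (a point): centre of the top of the heat sink, a bare aluminium block 40 x 40 mm, 22 mm high, on the board, the only finned block; its top is 78 mm above the bench. It lies 74 mm from the turning axis, 166 degrees counter-clockwise from the handle seen from above; turns with the table.
- board_mid (a point): green circuit board 140 x 96 x 4 mm clamped flat on the turntable between two low dark jaws; this point is the centre of its upper face, 56 mm above the bench and 30 mm from the axis on the side away from the handle; its long side points to the handle. Carries the heat sink, two capacitors and a connector. All on the turntable but the handle is lower than 80 mm above the bench.
- meter: bystander: yellow hand-held multimeter lying flat, 140 x 75 x 40 mm; origin at the centre of its underside, x along its length
- flux: bystander: blue plastic bottle, 56 mm across, 100 mm high, standing; origin at the centre of its underside
- parts_tray: bystander: black open tray with three compartments, 100 x 140 x 35 mm; origin at the centre of its underside
- driver: bystander: screwdriver lying on the bench, about 0.2 m long along its x; origin under its middle

How it is judged:
By the outcome, as a careful person would: the job done as asked, in the order asked, and still so for the second after the job is handed in, with the robot touching nothing.
It also fails if it takes over 72 s, if anything falls off the work surface, if the arm or the gripper's body presses on something with over 40 N, if the wrist force passes 120 N, or if a joint passes its speed limit or range.

## Working session

There is one attempt and no reset: what is moved stays moved. The work goes in short steps, Python scripts to look and compute and a shell command to move; the robot and the scene stay as the last step left them, time stands still between calls to the robot, and variables do not carry over. Pictures are saved under pics/ and viewed, at most 10 in all, crops included, and the job is handed in when it is done.

```bash
ls; mkdir -p pics
python3 - <<'E'
from plant import arm, snapshot, get_calibration
import cv2, numpy as np
s=arm.get_state();print(s)
for n in ("top","scene"):
    p,d=snapshot(n);cv2.imwrite(f"pics/{n}0.png",p[:,:,::-1]);np.save(f"pics/{n}0.npy",d)
    print(n,get_calibration(n))
print(get_calibration("wrist"))
E
```

```text
pics
{'time_s': 0.0, 'joints': array([-1.16799531e+00,  1.26394446e-01, -4.05800948e-02,  1.40539841e+00,
       -2.93434819e-05,  1.57080986e+00]), 'qvel': array([-0.00038115, -0.00136031, -0.00017682,  0.00173466,  0.00046767,
        0.00035745]), 'tau': array([ 3.75470736e-04, -4.35915112e+01,  3.52923703e+01,  1.73957739e-02,
        8.43785551e-05,  8.83792836e-06]), 'tcp_pos': array([ 205.64794498, -482.65038008,  249.23364308]), 'tool_rot': array([ 9.79788426e-01,  2.00035046e-01, -1.72075502e-04, -7.69441132e-04]), 'force': array([ 0.33149973, -0.92373188, -0.56698773]), 'ft_torque': array([ 0.00399032,  0.02161951, -0.00168028]), 'grasp_force': 0.0, 'opening': 84.99475450641059}
top {'K': array([[540.29563615,   0.        , 315.78550809],
       [  0.        , 540.29563615, 241.8414308 ],
       [  0.        ,   0.        ,   1.        ]]), 'R': array([[-0.01020133, -0.99977083,  0.01882054],
       [-0.99269993,  0.00786354, -0.12035372],
       [ 0.12017814, -0.01991092, -0.99255265]]), 't': array([  -2.27733452,  565.7933534 , 1480.78784967])}
scene {'K': array([[590.390
[... 161 characters left out ...]
305,  0.9992559 ,  0.00933637],
       [ 0.52667803, -0.0117829 , -0.84998319],
       [-0.8492407 ,  0.03672622, -0.52672708]]), 't': array([ -39.4621364 , -223.82741761, 1903.42633867])}
{'K': array([[363.01605514,   0.        , 323.44618521],
       [  0.        , 363.01605514, 240.80967364],
       [  0.        ,   0.        ,   1.        ]]), 'mount': array([[-1.23151083e-03, -9.48095336e-01, -3.17983831e-01,
         8.29806627e+01],
       [ 9.99999225e-01, -1.10898734e-03, -5.66331162e-04,
         8.75103066e-01],
       [ 1.84295889e-04, -3.17984282e-01,  9.48095967e-01,
        -1.23835865e+02],
       [ 0.00000000e+00,  0.00000000e+00,  0.00000000e+00,
         1.00000000e+00]])}
```

View pics/top0.png

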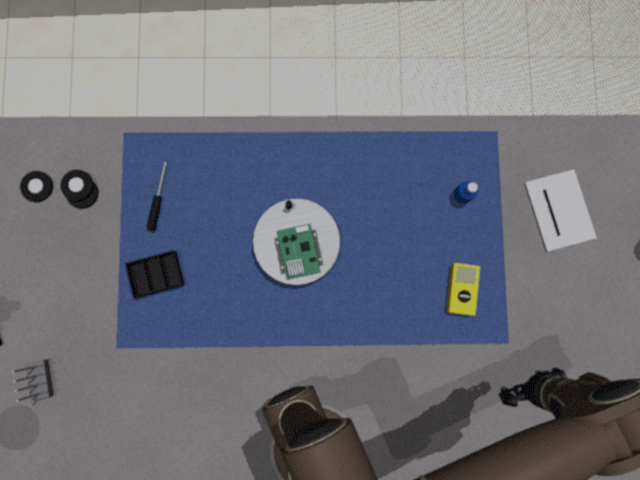

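The top view shows the turntable at about (296,242), its handle at (289,205) and the finned sink at (294,268). The bystanders are all well clear of it.

```bash
cat > h.py <<'E'
import numpy as np, cv2
from plant import arm, snapshot, get_calibration
def ray(n,u,v,z,s=None):
    c=get_calibration(n);K=c["K"]
    d=np.linalg.inv(K)@[u,v,1.]
    if n=="wrist":
        from scipy.spatial.transform import Rotation as Ro
        M=c["mount"];Rt=Ro.from_quat(s["tool_rot"]).as_matrix()
        o=Rt@M[:3,3]+s["tcp_pos"];d=Rt@M[:3,:3]@d
    else: o=-c["R"].T@c["t"];d=c["R"].T@d
    return (o+d*(z-o[2])/d[2])
E
python3 - <<'E'
from h import *
p=cv2.cvtColor(cv2.imread("pics/top0.png"),cv2.COLOR_BGR2HSV)
roi=np.zeros(p.shape[:2],np.uint8);roi[190:300,240:355]=255
m=cv2.bitwise_and(cv2.inRange(p,(0,0,120),(180,80,255)),roi)
c=cv2.convexHull(np.vstack([k for k in cv2.findContours(m,0,2)[0] if cv2.contourArea(k)>20]))
# rim points -> plane z=50, circle fit
P=np.array([ray("top",*q[0],50)[:2] for q in c])
A=np.c_[2*P,np.ones(len(P))];x=np.linalg.lstsq(A,(P**2).sum(1),rcond=None)[0]
C=x[:2];print("centre",C,"r",np.sqrt(x[2]+C@C))
b=cv2.bitwise_and(cv2.inRange(p,(0,0,0),(180,255,60)),roi)
n,l,st,ce=cv2.connectedComponentsWithStats(b)
for i in range(1,n):
    if st[i,4]>15: w=ray("top",*ce[i],75)[:2]; print(ce[i],st[i],w,np.hypot(*(w-C)),np.degrees(np.arctan2(*(w-C)[::-1])))
w=ray("top",294,268,78)[:2];print("sink",w,np.hypot(*(w-C)),np.degrees(np.arctan2(*(w-C)[::-1])))
g=cv2.bitwise_and(cv2.inRange(p,(50,80,40),(90,255,255)),roi)
print(cv2.minAreaRect(cv2.findNonZero(g)))
r=cv2.resize(cv2.imread("pics/top0.png")[185:305,235:360],None,fx=5,fy=5,interpolation=2);cv2.imwrite("pics/c0.png",r)
E
```

```text
centre [568.04579419  47.28905946] r 121.08370051768567
[288.38888889 204.75      ] [286 201   6   8  36] [664.07910267  67.66491078] 98.17113453126242 11.979072450664148
[293.04166667 237.45833333] [291 235   5   6  24] [573.34644826  55.35251832] 9.649678876514615 56.68038940587145
[285.         239.14285714] [283 237   5   5  21] [568.88544702  77.288583  ] 30.01127170696188 88.39677429806756
[304.68656716 246.17910448] [300 242  10   9  67] [549.14592061  23.77326816] 30.169482282468326 -128.78918360901835
[312.25   259.1875] [310 258   6   4  16] [513.41323577   3.50345055] 70.01354145147205 -141.28934942930755
sink [489.65569151  53.12368072] 78.60693991526206 175.74329058571732
((298.3846130371094, 251.42311096191406), (48.4406852722168, 34.3203239440918), 78.69007110595703)
```

View pics/c0.png

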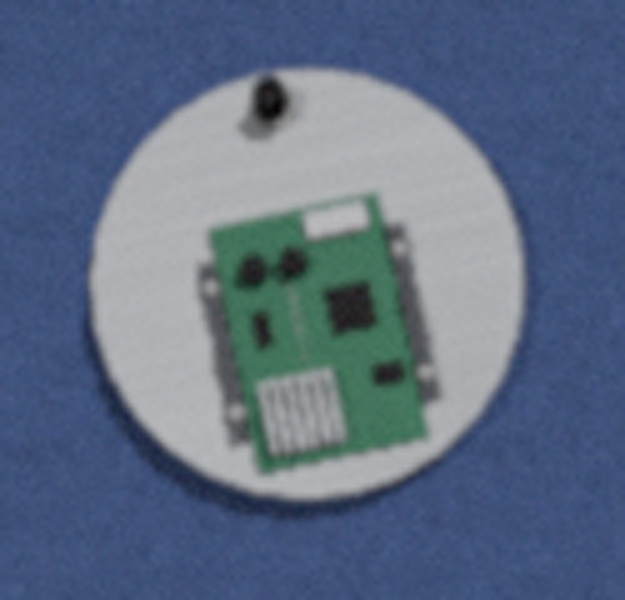

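View pics/scene0.png

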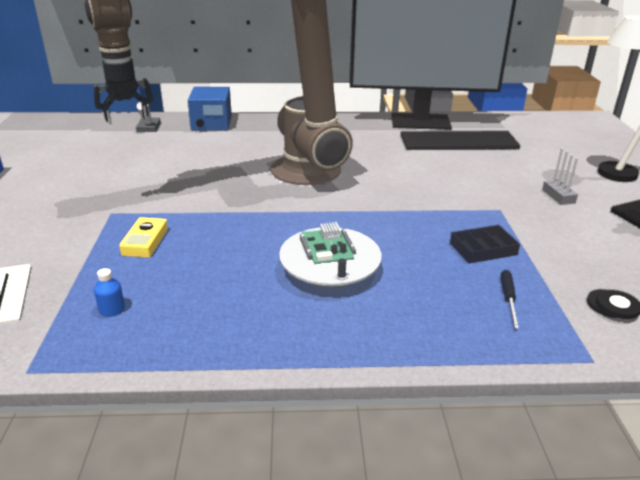

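```bash
python3 -m pendant '[{"angular":[0,0,7.7],"dp":[0,0,0],"claw":0},{"angular":[0,0,7.7],"dp":[0,0,0],"claw":0},{"angular":[0,0,7.7],"dp":[0,0,0],"claw":0},{"angular":[0,0,0],"dp":[20,-22,0],"claw":0},{"angular":[0,0,0],"dp":[30,-33,0],"claw":0},{"angular":[0,0,0],"dp":[30,-33,0],"claw":0},{"angular":[0,0,0],"dp":[30,-33,0],"claw":0},{"angular":[0,0,0],"dp":[30,-33,0],"claw":0},{"angular":[0,0,0],"dp":[30,-33,0],"claw":0},{"angular":[0,0,0],"dp":[20,-22,0],"claw":0}]'; python3 -c "
from plant import arm;s=arm.get_state();print(s['joints'],s['tool_rot'],s['time_s'])"
```

```text
time_s: 1.1
tcp_pos: [397.1, -271.9, 249.7]
tool_rot: [1.0, 0.001, -0.0, -0.0]
force: [-0.1, -0.8, 0.3]
opening: -0.1
grasp_force: 0.0
[-6.00548383e-01  4.34590510e-02 -1.30655231e-01  1.39717434e+00
  4.27279930e-04  2.53969522e+00] [ 9.99999719e-01  6.74471878e-04 -8.21367301e-05 -3.15409503e-04] 1.1
```

```bash
python3 -m pendant '[{"angular":[0,0,-8.5],"dp":[0,0,0],"claw":0},{"angular":[0,0,-8.5],"dp":[0,0,0],"claw":0},{"angular":[0,0,-8.5],"dp":[0,0,0],"claw":0},{"angular":[0,0,-8.5],"dp":[0,0,0],"claw":0},{"angular":[0,0,-8.5],"dp":[0,0,0],"claw":0},{"angular":[0,0,-8.5],"dp":[0,0,0],"claw":0},{"angular":[0,0,-8.5],"dp":[0,0,0],"claw":0},{"angular":[0,0,-8.5],"dp":[0,0,0],"claw":0},{"angular":[0,0,-8.5],"dp":[0,0,0],"claw":0},{"angular":[0,0,-8.5],"dp":[0,0,0],"claw":0}]'
python3 -m pendant '[{"angular":[0,0,-5],"dp":[0,0,0],"claw":0},{"angular":[0,0,0],"dp":[15,18,0],"claw":0},{"angular":[0,0,0],"dp":[35,38,0],"claw":0},{"angular":[0,0,0],"dp":[35,38,0],"claw":0},{"angular":[0,0,0],"dp":[35,38,0],"claw":0},{"angular":[0,0,0],"dp":[35,38,0],"claw":0},{"angular":[0,0,0],"dp":[35,38,0],"claw":0},{"angular":[0,0,0],"dp":[35,38,0],"claw":0},{"angular":[0,0,0],"dp":[35,30,0],"claw":0},{"angular":[0,0,0],"dp":[15,0,0],"claw":0}]'; python3 -c "
from plant import arm;s=arm.get_state();print(s['joints'],s['tool_rot'],s['time_s'])"
```

```text
time_s: 2.1
tcp_pos: [395.7, -273.9, 249.6]
tool_rot: [0.735, 0.678, -0.0, -0.0]
force: [-0.6, 0.2, -1.2]
opening: 0.5
grasp_force: 0.0
time_s: 3.1
tcp_pos: [667.1, -2.6, 247.1]
tool_rot: [0.706, 0.708, -0.001, -0.001]
force: [0.2, -0.4, -0.2]
opening: 0.2
grasp_force: 0.0
[-4.20012110e-03  4.09839244e-01  3.24946404e-01  1.48836215e+00
  7.76328957e-04  1.56385765e+00] [ 7.06137645e-01  7.08073418e-01 -5.88414852e-04 -1.14703592e-03] 3.1
```

Run:
```python
from h import *
s=arm.get_state();print(s["tcp_pos"])
p,d=snapshot("wrist");cv2.imwrite("pics/w1.png",p[:,:,::-1])
hsv=cv2.cvtColor(p,cv2.COLOR_RGB2HSV)
b=cv2.inRange(hsv,(0,0,0),(180,255,60))
n,l,st,ce=cv2.connectedComponentsWithStats(b)
for i in range(1,n):
    if st[i,4]>80: print(ce[i].round(),st[i],ray("wrist",*ce[i],95,s).round(1))
```

```text
[667.06657489  -2.58688714 247.06490862]
[154. 103.] [  92   83  126   39 1352] [547.   89.7  95. ]
[208. 123.] [195 113  27  23 483] [584.4  75.9  95. ]
[174. 129.] [160 120  28  19 348] [559.   72.3  95. ]
[325. 137.] [313 124  26  27 548] [669.4  66.4  95. ]
[216. 151.] [204 141  25  22 441] [588.3  56.4  95. ]
[194. 187.] [176 170  38  35 915] [569.4  29.9  95. ]
[156. 210.] [146 200  20  21 286] [537.2  11.6  95. ]
[202. 219.] [142 210 109  22 206] [572.4   4.   95. ]
[323. 424.] [   24   296   600   184 51705] [ 668.  -199.2   95. ]
```

View pics/w1.png

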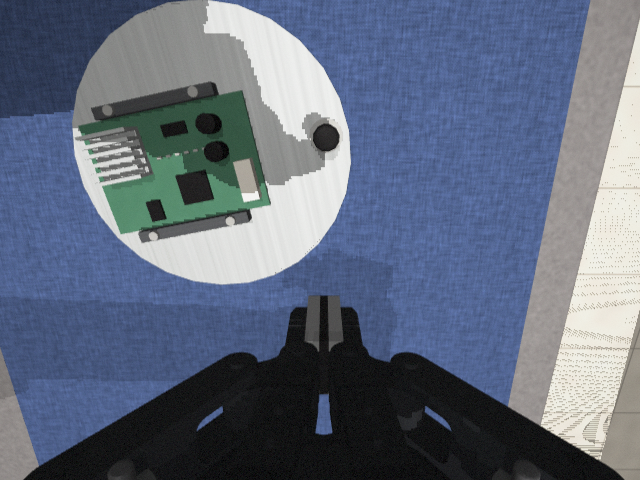

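The wrist view shows the handle at (325,137), about (669,66), with bare plate around it. I'll descend on its −y side.

```bash
python3 -m pendant '[{"angular":[0,0,0],"dp":[15,1,20],"claw":0},{"angular":[0,0,0],"dp":[15,1,30],"claw":0},{"angular":[0,0,0],"dp":[0,0,35],"claw":0},{"angular":[0,0,0],"dp":[0,0,35],"claw":0},{"angular":[0,0,0],"dp":[0,0,25],"claw":0},{"angular":[0,0,0],"dp":[0,0,10],"claw":0},{"angular":[0,0,0],"dp":[0,0,0],"claw":0}]'
python3 - <<'E'
from h import *
s=arm.get_state();print(s["tcp_pos"],s["force"])
p,d=snapshot("wrist");cv2.imwrite("pics/w2.png",p[:,:,::-1])
E
```

```text
time_s: 3.85
tcp_pos: [665.1, 23.3, 93.8]
tool_rot: [0.708, 0.707, -0.001, -0.001]
force: [0.6, -0.4, -0.0]
opening: 0.2
grasp_force: 0.0
[665.14977897  23.29912979  93.81020624] [ 0.61689973 -0.43722247 -0.03874803]
```

View pics/w2.png

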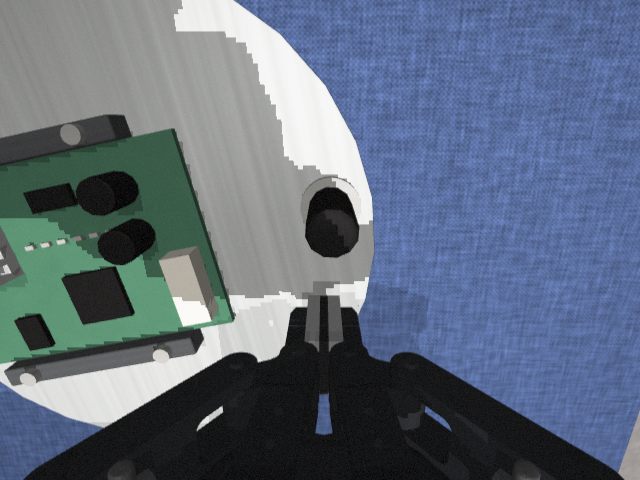

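The fingertips are at about (322,300), 20 mm short of the handle at (331,230). The connector and board are clear to the left, so I'll creep up to it.

```bash
python3 -m pendant '[{"angular":[0,0,0],"dp":[8,0,0],"claw":0},{"angular":[0,0,0],"dp":[6,2,0],"claw":0},{"angular":[0,0,0],"dp":[3,1,0],"claw":0},{"angular":[0,0,0],"dp":[0,0,0],"claw":0}]'
cat >> h.py <<'E'
import json,os,time
from scipy.optimize import least_squares
from scipy.integrate import solve_ivp
C=np.array([569.,47.])
def handle(p,s):
    b=cv2.inRange(cv2.cvtColor(p,cv2.COLOR_RGB2HSV),(0,0,0),(180,255,60))
    n,l,st,ce=cv2.connectedComponentsWithStats(b);out=[]
    for i in range(1,n):
        x,y,w,h,a=st[i]
        if a<80 or a>6000 or x<=1 or y<=1 or x+w>638 or y+h>478: continue
        q=ray("wrist",*ce[i],90,s)[:2]-C; r=np.hypot(*q)
        if 88<r<112: out.append((np.arctan2(q[1],q[0]),r,a))
    return out
def lines(p,s,pred):
    "board edge angle (mod 90 deg) closest to pred"
    g=cv2.inRange(cv2.cvtColor(p,cv2.COLOR_RGB2HSV),(60,60,20),(92,255,255))
    g=cv2.morphologyEx(g,cv2.MORPH_CLOSE,np.ones((9,9)))
    c=max(cv2.findContours(g,0,2)[0],key=cv2.contourArea)
    e=cv2.drawContours(np.zeros_like(g),[c],-1,255,1);e[:6]=e[-6:]=0;e[:,:6]=e[:,-6:]=0
    L=cv2.HoughLinesP(e,1,np.pi/360,30,minLineLength=50,maxLineGap=8);z=0
    for x1,y1,x2,y2 in ([] if L is None else L[:,0]):
        v=(ray("wrist",x2,y2,56,s)-ray("wrist",x1,y1,56,s))[:2]
        a=np.arctan2(v[1],v[0]);d=(a-pred+np.pi/4)%(np.pi/2)-np.pi/4
        if abs(d)<.35: z+=(v@v)*np.exp(4j*d)
    return pred+np.angle(z)/4 if abs(z)>2500 else None
def sim(th0,w0,k,t0,ts):
    f=lambda t,y:[y[1],-k*(.035*np.tanh(y[1]/.005)+.071*y[1])]
    ts=np.asarray(ts,float);o=np.argsort(ts)
    r=solve_ivp(f,(t0,max(ts.max(),t0)+.01),[th0,w0],t_eval=np.maximum(ts,t0)[o],max_step=.2).y
    q=np.empty_like(r);q[:,o]=r;return q
def fit(log):
    t0=log[0][0];T=[l[0] for l in log];A=np.array([l[1] for l in log])
    g=lambda x:np.r_[(sim(*x,t0,T)[0]-A)/.02,(x[2]-1)/.25]
    r=least_squares(g,[A[0],1.2 if len(log)<2 else (A[1]-A[0])/(T[1]-T[0]),1.]);return t0,r.x
E
python3 - <<'E'
from h import *
s=arm.get_state();print(s["tcp_pos"],s["force"],s["time_s"])
p=cv2.imread("pics/w1.png")[:,:,::-1]
s1=dict(s);s1["tcp_pos"]=np.array([667.07,-2.59,247.06])
print(np.degrees([h[0] for h in handle(p,s1)]),handle(p,s1),np.degrees(lines(p,s1,.2)))
p,_=snapshot("wrist");print(handle(p,s),np.degrees(lines(p,s,.2)))
E
```

```text
time_s: 4.3
tcp_pos: [670.2, 41.9, 95.7]
tool_rot: [0.707, 0.707, 0.001, 0.0]
force: [-0.2, 0.1, -0.7]
opening: -0.1
grasp_force: 0.0
[670.20429697  41.94218542  95.7413882 ] [-0.21647853  0.12073816 -0.68562868] 4.3
[10.66612203] [(np.float64(0.18615894785516565), np.float64(102.90982201838875), np.int32(548))] 11.404203436781598
[] 11.642009468150757
```

```bash
python3 -m pendant '[{"angular":[0,0,0],"dp":[3,0,0],"claw":0},{"angular":[0,0,0],"dp":[5,-1,0],"claw":0},{"angular":[0,0,0],"dp":[7,-3,0],"claw":0},{"angular":[0,0,0],"dp":[9,-4,0],"claw":0},{"angular":[0,0,0],"dp":[11,-6,0],"claw":0},{"angular":[0,0,0],"dp":[11,-8,0],"claw":0},{"angular":[0,0,0],"dp":[-4,0,-6],"claw":0},{"angular":[0,0,0],"dp":[-8,0,-30],"claw":0},{"angular":[0,0,0],"dp":[-10,0,-40],"claw":0},{"angular":[0,0,0],"dp":[-10,0,-40],"claw":0}]'
python3 - <<'E'
from h import *
for i in range(3):
    s=arm.get_state();p,_=snapshot("wrist")
    print(s["time_s"],s["tcp_pos"],np.degrees([h[0] for h in handle(p,s)]),[np.degrees(lines(p,s,np.radians(a)) or 0) for a in (40,80)])
cv2.imwrite("pics/w3.png",p[:,:,::-1])
E
```

```text
time_s: 5.35
tcp_pos: [647.0, 54.8, 212.4]
tool_rot: [0.707, 0.707, -0.0, -0.0]
force: [1.1, 0.1, 0.5]
opening: -0.4
grasp_force: 0.0
5.35 [647.03323347  54.78598096 212.42724478] [68.10643914] [np.float64(0.0), np.float64(70.44176356856627)]
5.4 [649.15794848  53.43517532 220.57199484] [71.67186658] [np.float64(0.0), np.float64(74.24082439218965)]
5.45 [649.81248158  54.1048799  218.36000165] [75.21543512] [np.float64(0.0), np.float64(78.30861451879932)]
```

```bash
cat > step.py <<'E'
# measure angle, log, fit, print predicted sink and row deltas (tool x = world y, tool y = world x)
from h import *
import sys
log=json.load(open("log.json")) if os.path.exists("log.json") else [[5.35,np.radians(69.3)],[5.4,np.radians(73)],[5.45,np.radians(76.8)]]
s=arm.get_state();t=s["time_s"]
p,_=snapshot("wrist")
t0,x=fit(log);pr=sim(*x,t0,[t])[0,0]
hs=[pr+((h[0]-pr+np.pi)%(2*np.pi)-np.pi) for h in handle(p,s)];hs=[h for h in hs if abs(h-pr)<.4]
l=lines(p,s,pr);m=hs+([l] if l is not None else [])
print("t",t,"pred",np.degrees(pr).round(1),"handle",np.degrees(hs).round(1),"line",None if l is None else np.degrees(l).round(1))
if m: log.append([t,float(np.mean(m))])
json.dump(log,open("log.json","w"))
t0,x=fit(log);s=arm.get_state();t=s["time_s"]
S=lambda T:C+74*np.array([np.cos(sim(*x,t0,[T])[0,0]+np.radians(166)),np.sin(sim(*x,t0,[T])[0,0]+np.radians(166))])
print("w now",sim(*x,t0,[t])[1,0].round(3),"k",x[2].round(2),"t",t,"tcp",s["tcp_pos"].round(1),"err",(s["tcp_pos"][:2]-S(t)).round(1))
cur=s["tcp_pos"][:2];N=10
for i in range(1,N+1):
    q=S(t+.1*i);d=q-(S(t+.1*(i-1)))
    print(i,"sink",q.round(0),"d_tool",d[::-1].round(1))
print("catch-up total to add",(S(t)-cur)[::-1].round(1),"sink +1.5s,+2s",S(t+1.5).round(0),S(t+2).round(0))
E
python3 -m pendant '[{"angular":[0,0,0],"dp":[5,-3,0],"claw":0},{"angular":[0,0,0],"dp":[5,-3,0],"claw":0},{"angular":[0,0,0],"dp":[5,-3,0],"claw":0},{"angular":[0,0,0],"dp":[5,-3,0],"claw":0},{"angular":[0,0,0],"dp":[0,0,0],"claw":0}]'; python3 step.py
```

```text
time_s: 6.0
tcp_pos: [635.0, 76.1, 210.5]
tool_rot: [0.707, 0.707, -0.0, -0.0]
force: [-0.5, 0.1, 0.3]
opening: 0.0
grasp_force: 0.0
t 6.0 pred 116.7 handle [114.] line 118.2
w now 1.211 k 1.0 t 6.05 tcp [635.3  75.7 210.7] err [ 46.3 100. ]
1 sink [597. -21.] d_tool [2.9 8.4]
2 sink [605. -18.] d_tool [3.9 7.9]
3 sink [613. -13.] d_tool [4.7 7.3]
4 sink [619.  -7.] d_tool [5.5 6.7]
5 sink [625.  -1.] d_tool [6.2 5.9]
6 sink [630.   6.] d_tool [6.7 5.1]
7 sink [635.  13.] d_tool [7.2 4.3]
8 sink [638.  20.] d_tool [7.6 3.4]
9 sink [641.  28.] d_tool [7.8 2.5]
10 sink [642.  36.] d_tool [8.  1.6]
catch-up total to add [-100.   -46.3] sink +1.5s,+2s [638.  75.] [615. 105.]
```

```bash
python3 -m pendant '[{"angular":[0,0,0],"dp":[-12,0,10],"claw":0},{"angular":[0,0,0],"dp":[-14,0,15],"claw":0},{"angular":[0,0,0],"dp":[-14,0,15],"claw":0},{"angular":[0,0,0],"dp":[-12,0,14],"claw":0},{"angular":[0,0,0],"dp":[-8,0,10],"claw":0},{"angular":[0,0,0],"dp":[-3,0,6],"claw":0},{"angular":[0,0,0],"dp":[2,0,4],"claw":0},{"angular":[0,0,0],"dp":[7,3,0],"claw":0},{"angular":[0,0,0],"dp":[8,2,0],"claw":0},{"angular":[0,0,0],"dp":[8,2,0],"claw":0}]'; python3 step.py
```

```text
time_s: 7.05
tcp_pos: [643.2, 38.5, 137.6]
tool_rot: [0.707, 0.707, 0.001, 0.0]
force: [-0.0, 0.5, 0.7]
opening: 0.1
grasp_force: 0.0
t 7.05 pred 185.6 handle [] line 188.5
w now 1.124 k 0.92 t 7.1 tcp [643.5  39.6 137.5] err [ 0.5 -4. ]
1 sink [643.  52.] d_tool [ 8.3 -0.1]
2 sink [642.  60.] d_tool [ 8.1 -1. ]
3 sink [640.  68.] d_tool [ 7.9 -1.9]
4 sink [637.  76.] d_tool [ 7.6 -2.7]
5 sink [634.  83.] d_tool [ 7.2 -3.5]
6 sink [630.  89.] d_tool [ 6.7 -4.2]
7 sink [625.  96.] d_tool [ 6.2 -4.8]
8 sink [619. 101.] d_tool [ 5.6 -5.4]
9 sink [614. 106.] d_tool [ 4.9 -5.9]
10 sink [607. 110.] d_tool [ 4.3 -6.3]
catch-up total to add [ 4.  -0.5] sink +1.5s,+2s [572. 121.] [538. 114.]
```

```bash
sed -i 's/^t0,x=fit(log);pr/cv2.imwrite(f"pics\/s{t:.2f}.png",p[:,:,::-1]);t0,x=fit(log);pr/' step.py; python3 -m pendant '[{"angular":[0,0,0],"dp":[10,0,0],"claw":0},{"angular":[0,0,0],"dp":[10,-1,0],"claw":0},{"angular":[0,0,0],"dp":[8,-2,0],"claw":0},{"angular":[0,0,0],"dp":[8,-3,0],"claw":0},{"angular":[0,0,0],"dp":[7,-4,0],"claw":0},{"angular":[0,0,0],"dp":[7,-4,0],"claw":0},{"angular":[0,0,0],"dp":[6,-5,0],"claw":0},{"angular":[0,0,0],"dp":[6,-5,0],"claw":0},{"angular":[0,0,0],"dp":[5,-6,0],"claw":0},{"angular":[0,0,0],"dp":[4,-6,0],"claw":0}]'; python3 step.py; ls pics
```

```text
time_s: 8.1
tcp_pos: [606.1, 108.5, 137.0]
tool_rot: [0.707, 0.707, -0.0, -0.0]
force: [-0.1, 0.1, -0.1]
opening: 0.2
grasp_force: 0.0
t 8.1 pred 252.8 handle [] line 249.8
w now 0.976 k 1.09 t 8.15 tcp [605.3 108.9 137.1] err [-1.8 -1.5]
1 sink [601. 114.] d_tool [ 3.4 -6.3]
2 sink [594. 117.] d_tool [ 2.7 -6.5]
3 sink [587. 119.] d_tool [ 2.1 -6.7]
4 sink [581. 120.] d_tool [ 1.4 -6.8]
5 sink [574. 121.] d_tool [ 0.8 -6.8]
6 sink [567. 121.] d_tool [ 0.1 -6.8]
7 sink [560. 121.] d_tool [-0.5 -6.7]
8 sink [554. 119.] d_tool [-1.1 -6.5]
9 sink [548. 118.] d_tool [-1.6 -6.3]
10 sink [542. 116.] d_tool [-2.1 -6.1]
catch-up total to add [1.5 1.8] sink +1.5s,+2s [516.  99.] [500.  74.]
c0.png
s8.10.png
scene0.npy
scene0.png
top0.npy
top0.png
w1.png
w2.png
w3.png
```

View pics/s8.10.png

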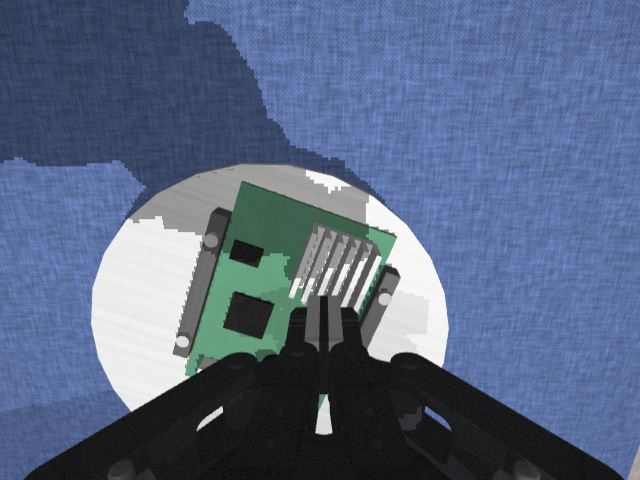

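The fins are centred near (335,271), and the tool axis falls at (322,278). That puts us about 8 mm off, inside the outline, so I'll nudge forward and keep following.

```bash
python3 -m pendant '[{"angular":[0,0,0],"dp":[5,-5,0],"claw":0},{"angular":[0,0,0],"dp":[4,-6,0],"claw":0},{"angular":[0,0,0],"dp":[3,-6,0],"claw":0},{"angular":[0,0,0],"dp":[2,-7,0],"claw":0},{"angular":[0,0,0],"dp":[1,-7,0],"claw":0},{"angular":[0,0,0],"dp":[0,-7,0],"claw":0},{"angular":[0,0,0],"dp":[0,-7,0],"claw":0},{"angular":[0,0,0],"dp":[-1,-7,0],"claw":0},{"angular":[0,0,0],"dp":[-2,-6,0],"claw":0},{"angular":[0,0,0],"dp":[-2,-6,0],"claw":0}]'; python3 step.py
```

```text
time_s: 9.15
tcp_pos: [542.2, 117.9, 137.0]
tool_rot: [0.707, 0.707, 0.0, 0.0]
force: [1.1, -0.0, 0.2]
opening: 0.0
grasp_force: 0.0
t 9.15 pred 305.8 handle [] line 302.8
w now 0.828 k 1.21 t 9.2 tcp [541.3 117.6 137.1] err [-0.3  1.8]
1 sink [536. 113.] d_tool [-2.5 -5.6]
2 sink [531. 110.] d_tool [-2.9 -5.3]
3 sink [526. 107.] d_tool [-3.2 -4.9]
4 sink [521. 104.] d_tool [-3.6 -4.6]
5 sink [517. 100.] d_tool [-3.9 -4.3]
6 sink [513.  96.] d_tool [-4.1 -3.9]
7 sink [510.  91.] d_tool [-4.4 -3.5]
8 sink [507.  87.] d_tool [-4.5 -3.1]
9 sink [504.  82.] d_tool [-4.7 -2.7]
10 sink [501.  77.] d_tool [-4.8 -2.4]
catch-up total to add [-1.8  0.3] sink +1.5s,+2s [495.  52.] [497.  29.]
```

```bash
python3 -m pendant '[{"angular":[0,0,0],"dp":[-3,-5,0],"claw":0},{"angular":[0,0,0],"dp":[-4,-5,0],"claw":0},{"angular":[0,0,0],"dp":[-4,-5,0],"claw":0},{"angular":[0,0,0],"dp":[-4,-5,0],"claw":0},{"angular":[0,0,0],"dp":[-4,-4,0],"claw":0},{"angular":[0,0,0],"dp":[-4,-4,0],"claw":0},{"angular":[0,0,0],"dp":[-4,-3,0],"claw":0},{"angular":[0,0,0],"dp":[-5,-3,0],"claw":0},{"angular":[0,0,0],"dp":[-5,-3,0],"claw":0},{"angular":[0,0,0],"dp":[-5,-2,0],"claw":0}]'; python3 step.py
```

```text
time_s: 10.2
tcp_pos: [503.4, 75.7, 137.0]
tool_rot: [0.707, 0.707, -0.0, -0.0]
force: [-0.5, 0.3, -0.9]
opening: 0.1
grasp_force: 0.0
t 10.2 pred 349.9 handle [] line 349.3
w now 0.708 k 1.23 t 10.25 tcp [503.2  75.2 137. ] err [ 2.5 -0.2]
1 sink [499.  70.] d_tool [-4.9 -1.8]
2 sink [497.  66.] d_tool [-4.9 -1.5]
3 sink [496.  61.] d_tool [-4.9 -1.1]
4 sink [496.  56.] d_tool [-4.9 -0.8]
5 sink [495.  51.] d_tool [-4.9 -0.4]
6 sink [495.  46.] d_tool [-4.8 -0.1]
7 sink [495.  41.] d_tool [-4.7  0.2]
8 sink [496.  37.] d_tool [-4.6  0.5]
9 sink [497.  32.] d_tool [-4.5  0.8]
10 sink [498.  28.] d_tool [-4.4  1. ]
catch-up total to add [ 0.2 -2.5] sink +1.5s,+2s [506.   8.] [519.  -7.]
```

View pics/s10.20.png

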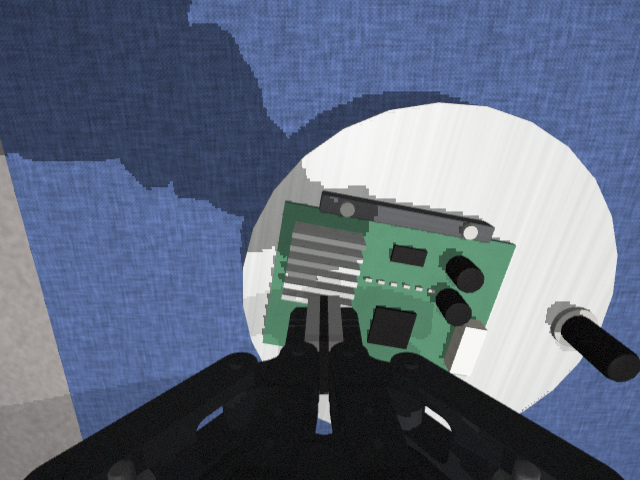

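The fins are centred near (327,265) against the tool axis at (322,278), about 7 mm off in +y. I'll trim for that.

```bash
sed -i 's/^C=.*/C=np.array([571.,51.])/' h.py; python3 -m pendant '[{"angular":[0,0,0],"dp":[-3,-1,0],"claw":0},{"angular":[0,0,0],"dp":[-3,-1,0],"claw":0},{"angular":[0,0,0],"dp":[-4,-1,0],"claw":0},{"angular":[0,0,0],"dp":[-5,-1,0],"claw":0},{"angular":[0,0,0],"dp":[-5,0,0],"claw":0},{"angular":[0,0,0],"dp":[-5,0,0],"claw":0},{"angular":[0,0,0],"dp":[-5,0,0],"claw":0},{"angular":[0,0,0],"dp":[-5,0,0],"claw":0},{"angular":[0,0,0],"dp":[-4,1,0],"claw":0},{"angular":[0,0,0],"dp":[-4,1,0],"claw":0}]'; python3 step.py
```

```text
time_s: 11.25
tcp_pos: [501.7, 32.8, 137.0]
tool_rot: [0.707, 0.707, 0.0, 0.0]
force: [-1.0, 0.0, -0.6]
opening: 0.2
grasp_force: 0.0
t 11.25 pred 389.1 handle [] line 388.7
w now 0.6 k 1.24 t 11.3 tcp [501.9  32.4 137. ] err [1.8 2.4]
1 sink [501.  26.] d_tool [-4.2  1.4]
2 sink [503.  22.] d_tool [-4.   1.6]
3 sink [505.  18.] d_tool [-3.9  1.8]
4 sink [507.  14.] d_tool [-3.7  2. ]
5 sink [509.  11.] d_tool [-3.5  2.2]
6 sink [511.   7.] d_tool [-3.3  2.3]
7 sink [514.   4.] d_tool [-3.2  2.4]
8 sink [516.   1.] d_tool [-3.   2.6]
9 sink [519.  -2.] d_tool [-2.8  2.7]
10 sink [522.  -4.] d_tool [-2.6  2.8]
catch-up total to add [-2.4 -1.8] sink +1.5s,+2s [536. -14.] [552. -20.]
```

```bash
python3 -m pendant '[{"angular":[0,0,0],"dp":[-5,1,0],"claw":0},{"angular":[0,0,0],"dp":[-5,1,0],"claw":0},{"angular":[0,0,0],"dp":[-4,1,0],"claw":0},{"angular":[0,0,0],"dp":[-4,2,0],"claw":0},{"angular":[0,0,0],"dp":[-4,2,0],"claw":0},{"angular":[0,0,0],"dp":[-3,2,0],"claw":0},{"angular":[0,0,0],"dp":[-3,2,0],"claw":0},{"angular":[0,0,0],"dp":[-3,3,0],"claw":0},{"angular":[0,0,0],"dp":[-3,3,0],"claw":0},{"angular":[0,0,0],"dp":[-3,3,0],"claw":0}]'; python3 step.py
```

```text
time_s: 12.3
tcp_pos: [521.9, -4.1, 137.0]
tool_rot: [0.707, 0.707, 0.0, 0.0]
force: [1.0, 0.6, -0.3]
opening: -0.2
grasp_force: 0.0
t 12.3 pred 422.3 handle [] line 421.9
w now 0.502 k 1.24 t 12.35 tcp [522.4  -4.4 137. ] err [-0.5  0.8]
1 sink [526.  -8.] d_tool [-2.3  2.9]
2 sink [529. -10.] d_tool [-2.1  2.9]
3 sink [532. -12.] d_tool [-2.  3.]
4 sink [535. -13.] d_tool [-1.8  3. ]
5 sink [538. -15.] d_tool [-1.6  3. ]
6 sink [541. -17.] d_tool [-1.4  3. ]
7 sink [544. -18.] d_tool [-1.3  3. ]
8 sink [547. -19.] d_tool [-1.1  3. ]
9 sink [550. -20.] d_tool [-1.  3.]
10 sink [553. -21.] d_tool [-0.8  3. ]
catch-up total to add [-0.8  0.5] sink +1.5s,+2s [567. -23.] [581. -22.]
```

View pics/s12.30.png

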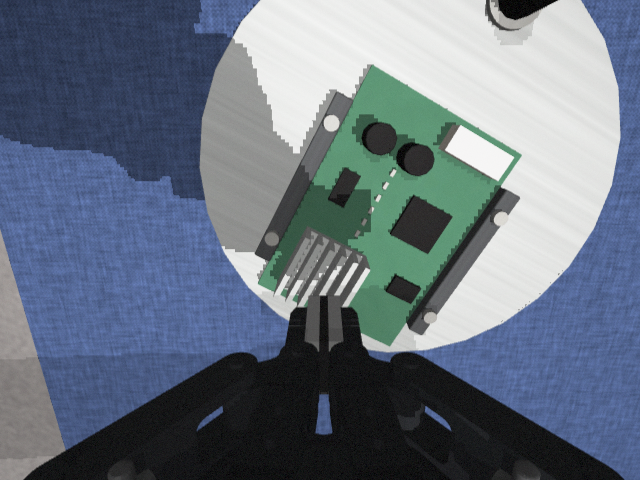

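The sink's diagonal centre is near (322,280), right on the tool axis at (322,278). I'll keep following for a margin.

```bash
python3 -m pendant '[{"angular":[0,0,0],"dp":[-3,3,0],"claw":0},{"angular":[0,0,0],"dp":[-2,3,0],"claw":0},{"angular":[0,0,0],"dp":[-2,3,0],"claw":0},{"angular":[0,0,0],"dp":[-2,3,0],"claw":0},{"angular":[0,0,0],"dp":[-2,3,0],"claw":0},{"angular":[0,0,0],"dp":[-1,3,0],"claw":0},{"angular":[0,0,0],"dp":[-1,3,0],"claw":0},{"angular":[0,0,0],"dp":[-1,3,0],"claw":0},{"angular":[0,0,0],"dp":[-1,3,0],"claw":0},{"angular":[0,0,0],"dp":[-1,3,0],"claw":0}]'; python3 step.py
```

```text
time_s: 13.35
tcp_pos: [551.9, -19.9, 137.0]
tool_rot: [0.707, 0.707, 0.0, -0.0]
force: [-0.6, 0.4, 0.8]
opening: 0.1
grasp_force: 0.0
t 13.35 pred 449.8 handle [] line 449.5
w now 0.413 k 1.25 t 13.4 tcp [552.3 -20.  137. ] err [-1.8  1. ]
1 sink [557. -22.] d_tool [-0.6  3. ]
2 sink [560. -22.] d_tool [-0.5  2.9]
3 sink [563. -23.] d_tool [-0.4  2.9]
4 sink [566. -23.] d_tool [-0.3  2.8]
5 sink [568. -23.] d_tool [-0.1  2.8]
6 sink [571. -23.] d_tool [-0.   2.7]
7 sink [574. -23.] d_tool [0.1 2.7]
8 sink [577. -23.] d_tool [0.1 2.6]
9 sink [579. -23.] d_tool [0.2 2.6]
10 sink [582. -22.] d_tool [0.3 2.5]
catch-up total to add [-1.   1.8] sink +1.5s,+2s [593. -20.] [603. -16.]
```

```bash
python3 -m pendant '[{"angular":[0,0,0],"dp":[-1,4,0],"claw":0},{"angular":[0,0,0],"dp":[-1,3,0],"claw":0},{"angular":[0,0,0],"dp":[-1,3,0],"claw":0},{"angular":[0,0,0],"dp":[0,3,0],"claw":0},{"angular":[0,0,0],"dp":[0,3,0],"claw":0},{"angular":[0,0,0],"dp":[0,3,0],"claw":0},{"angular":[0,0,0],"dp":[0,3,0],"claw":0},{"angular":[0,0,0],"dp":[0,3,0],"claw":0},{"angular":[0,0,0],"dp":[0,3,0],"claw":0},{"angular":[0,0,0],"dp":[0,2,0],"claw":0}]'; python3 step.py; python3 -c "
from h import *
t0,x=fit(json.load(open('log.json')));print(x);print(sim(*x,t0,[6,16,18,20,22,24]))"
```

```text
time_s: 14.4
tcp_pos: [581.9, -22.9, 137.0]
tool_rot: [0.707, 0.707, 0.0, 0.0]
force: [0.2, -1.0, 1.0]
opening: 0.1
grasp_force: 0.0
t 14.4 pred 472.2 handle [] line 472.2
w now 0.332 k 1.25 t 14.45 tcp [582.1 -22.9 137. ] err [-0.6 -0.8]
1 sink [585. -22.] d_tool [0.4 2.4]
2 sink [587. -21.] d_tool [0.5 2.3]
3 sink [590. -21.] d_tool [0.6 2.3]
4 sink [592. -20.] d_tool [0.6 2.2]
5 sink [594. -19.] d_tool [0.7 2.1]
6 sink [596. -19.] d_tool [0.7 2.1]
7 sink [598. -18.] d_tool [0.7 2. ]
8 sink [600. -17.] d_tool [0.8 1.9]
9 sink [602. -16.] d_tool [0.8 1.8]
10 sink [604. -15.] d_tool [0.8 1.8]
catch-up total to add [0.8 0.6] sink +1.5s,+2s [612. -11.] [618.  -6.]
[1.20342287 1.35380291 1.24665483]
[[2.04951635e+00 8.68924647e+00 9.02212163e+00 9.14103683e+00
  9.14312084e+00 9.14312084e+00]
 [1.25055167e+00 2.26523407e-01 1.09793959e-01 1.20413516e-02
  9.65094472e-10 5.60080616e-17]]
```

Release was at about 1.35 rad/s, one turn in 4.6 s, and I followed for about 7 s. Now I'll back off upward and wait for it to stop.

```bash
python3 -m pendant '[{"angular":[0,0,0],"dp":[0,2,-10],"claw":0},{"angular":[0,0,0],"dp":[0,2,-20],"claw":0},{"angular":[0,0,0],"dp":[0,0,-25],"claw":0},{"angular":[0,0,0],"dp":[0,0,-25],"claw":0},{"angular":[0,0,0],"dp":[0,0,-20],"claw":0},{"angular":[0,0,0],"dp":[0,0,-10],"claw":0},{"angular":[0,0,0],"dp":[0,0,0],"claw":0},{"angular":[0,0,0],"dp":[0,0,0],"claw":0},{"angular":[0,0,0],"dp":[0,0,0],"claw":0},{"angular":[0,0,0],"dp":[0,0,0],"claw":0}]' | head -2
Z='{"angular":[0,0,0],"dp":[0,0,0],"claw":0}'; python3 -m pendant '[{"angular":[0,0,0],"dp":[0,0,0],"claw":0},{"angular":[0,0,0],"dp":[0,0,0],"claw":0},{"angular":[0,0,0],"dp":[0,0,0],"claw":0},{"angular":[0,0,0],"dp":[0,0,0],"claw":0},{"angular":[0,0,0],"dp":[0,0,0],"claw":0},{"angular":[0,0,0],"dp":[0,0,0],"claw":0},{"angular":[0,0,0],"dp":[0,0,0],"claw":0},{"angular":[0,0,0],"dp":[0,0,0],"claw":0},{"angular":[0,0,0],"dp":[0,0,0],"claw":0},{"angular":[0,0,0],"dp":[0,0,0],"claw":0}]' | head -2; python3 step.py | head -2
```

```text
time_s: 15.45
tcp_pos: [585.2, -22.8, 245.8]
time_s: 16.45
tcp_pos: [585.6, -22.9, 247.0]
t 16.45 pred 503.3 handle [505.4] line 503.8
w now 0.199 k 1.24 t 16.5 tcp [585.6 -22.9 247. ] err [-33.7 -17.8]
```

```bash
for i in 1 2 3 4 5; do python3 -m pendant '[{"angular":[0,0,0],"dp":[0,0,0],"claw":0},{"angular":[0,0,0],"dp":[0,0,0],"claw":0},{"angular":[0,0,0],"dp":[0,0,0],"claw":0},{"angular":[0,0,0],"dp":[0,0,0],"claw":0},{"angular":[0,0,0],"dp":[0,0,0],"claw":0},{"angular":[0,0,0],"dp":[0,0,0],"claw":0},{"angular":[0,0,0],"dp":[0,0,0],"claw":0},{"angular":[0,0,0],"dp":[0,0,0],"claw":0},{"angular":[0,0,0],"dp":[0,0,0],"claw":0},{"angular":[0,0,0],"dp":[0,0,0],"claw":0}]' >/dev/null; python3 step.py | head -1; done
```

```text
t 17.5 pred 514.4 handle [516.1] line 514.2
t 18.55 pred 521.6 handle [523.1] line 521.1
t 19.6 pred 525.5 handle [526.8] line 524.6
t 20.65 pred 526.4 handle [527.6] line 525.6
t 21.7 pred 526.5 handle [527.6] line 525.6
```

Stopped by about 20.6 s. I'll wait another 2 s and confirm with an image difference.

```bash
for i in 1 2; do python3 -m pendant '[{"angular":[0,0,0],"dp":[0,0,0],"claw":0},{"angular":[0,0,0],"dp":[0,0,0],"claw":0},{"angular":[0,0,0],"dp":[0,0,0],"claw":0},{"angular":[0,0,0],"dp":[0,0,0],"claw":0},{"angular":[0,0,0],"dp":[0,0,0],"claw":0},{"angular":[0,0,0],"dp":[0,0,0],"claw":0},{"angular":[0,0,0],"dp":[0,0,0],"claw":0},{"angular":[0,0,0],"dp":[0,0,0],"claw":0},{"angular":[0,0,0],"dp":[0,0,0],"claw":0},{"angular":[0,0,0],"dp":[0,0,0],"claw":0}]' >/dev/null; python3 step.py | head -1; done; python3 -c "
from plant import order;print(order.job_done())"
```

```text
t 22.75 pred 526.5 handle [527.6] line 525.6
t 23.8 pred 526.5 handle [527.6] line 525.6
the job is handed in; nothing more can be done
None
```

I pushed the turntable by its handle to about 1.35 rad/s (one turn in 4.6 s). The fingertips then stayed over the heat sink, about 40 mm above it and within about 8 mm of its centre wherever I checked, for about 7 s without contact. The table stopped on its own at about 20.6 s, and I handed the job in at about 24 s with the robot touching nothing; I confirmed the standstill from repeated angle readings, not the image difference I had mentioned.

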